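Trim the bench charger to its set hand

ROBOT

A 7-joint arm with a two-finger parallel gripper is mounted at the origin on a cart in front of the work surface, level with it; the furniture and walls round the work are solid. World frame = base frame: x ahead of the robot, y to its left, z up, the work surface at z = 0. Lengths are in mm, angles in degrees, forces in N, time in s.
With the tool pointing down it reaches from about 400 to 850 mm from the base axis. Payload 10.4 kg.
Tool frame: the origin (TCP) lies between the finger pads; the fingertips stand 8 mm ahead of it and the grasp point (between the pads) lies 11 mm behind it; z points along the fingers, y is the line along which they close (so a half turn about z gives the same grasp; the last joint's range is limited). The gripper opens to 87 mm and grips with 3 to 60 N. Pads are 19 mm wide; open, the fingers measure 117 mm over their backs; the gripper's body (75 mm by 190 mm) begins 51 mm behind the grasp point.
Start: joints at [-71.482, 19.034, -3.707, 83.658, 1.238, 77.344, -5.071], TCP at [211.831, 588.03, 230.576] pointing down, gripper open.
Joint ranges: [-148.97, 148.97], [-28.65, 121.19], [-84.17, 76.75], [9.2, 138.47], [-72.65, 252.65], [3.7, 117.97], [-149.18, 149.18]. Speed limits (degrees/s): [127.2, 127.2, 159.86, 159.86, 180, 180, 180].

INTERFACE

Orientations are given as a 3x3 rotation matrix whose columns are the frame's x, y, z axes.
In Python, from station import get_state, capture, calibration, hand_in, boxes_of, landmark_of gives the robot as it stands. The module is installed in compiled form; this text tells all that it offers.
- The arm moves only by the tool carry_out, never from a script. Its argument "plan" is a list that holds one entry, the list of rows, each a list of 7 numbers: the finger opening in mm, from 0 to 87, then the shift along the world's x, y, z in units of 40 mm (1.0 is 40 mm), then the turn, a rotation vector about the world's x, y, z in units of 6 degrees (1.0 is 6 degrees). A call has exactly 10 rows; each row shifts and turns the commanded pose from where the row before left it; what a row does not reach is not made up. A row lasts 1/12 s, in which the tool goes at most 41.7 mm and 7.16 degrees, less where a joint would pass 70% of its speed; a pose out of reach is approached as far as the arm can. A call is refused whole if a number of a shift passes 1 or a number of a turn 1, either way. A call with a gripper value outside its range is refused whole. The fingers move at their own pace and stop on an object; "force" is the grip in N (left out, the last holds). Time passes only in rows, so rows that do not move let the fingers close, or fill a call up. It gives the time, the measured TCP pose, the force, the opening and the grip force at its end, in the units of the state.
- get_state(): the state, without advancing time (a new reading comes with each control period).
- capture(name): name is "scene" or "top" or "wrist"; returns (picture, depth): 400x640x3 uint8, blue, green, red; 400x640 float32, mm along the optical axis (not along the pixel's ray), 0 where there is no reading.
- calibration(name): a dict with "fx", "fy", "cx", "cy" (pixels), "R" (3x3) and "t" (3): a world point X has camera coordinates R X + t; the wrist camera has in their place "hand_eye" (4x4, takes a point from camera to tool coordinates, whose origin is the TCP and whose axes are the flange's). Camera axes: x right, y down, z forward; pixel columns grow to the right and rows downward; lengths in mm; the calibration is good to about 2 mm. A picture is of the moment at which its call begins: read the wrist's pose just before it. calibration takes no time and is no camera call.
- hand_in(): hands the job in; it is judged then, once.
Trained networks look in the newest picture that a camera, given by its name, has taken for a name from the list of things; names that differ only in an ending like _2 or _b are one class to them, and where a whole thing is asked for, a point or a joint stands for the part that bears it (a point fixed in the world has none). Each returns a list of dicts, best first, with "conf" (0 to 1); they miss things now and then, are a little off and sometimes report something else, mostly with a low value. They report only what shows in the picture. A call takes as long as a camera call. They do not tell look-alikes from the thing itself.
- boxes_of(name, camera): "bbox" ([left, top, right, bottom] in pixels, round what is visible of it).
- landmark_of(name, camera): "centre" ([row, column] in pixels: a listed point, or the origin of a listed thing).
The state is a dict: "t": time; "q": joint angles; "joint_velocities": joint speeds; "tau": joint torques, N m; "ee_pos": TCP position; "tool_rot": TCP orientation; "force": force on the tool from outside, world axes, zero at the start; "wrist_torque": the same for the moment, N m; "width": finger opening in mm; "gripper_force": force on a finger pad.
Only numpy, scipy, OpenCV 4.12 (cv2) and the standard library are available. Lean on these libraries where they do the work, as an engineer would, in place of code of your own. Each camera call takes 0.05 s, during which the arm holds its last target. There are 200 camera calls.

TASK

The bench charger's output has drifted low. Take the plastic tuning tool out of the wooden tool block, feel its blade into the slot of the left-hand recessed adjuster on the charger's deck and turn it clockwise until the meter's black hand stands on the arrow-headed set hand. Press only lightly, as the adjuster is delicate, and leave the right-hand adjuster and the other things on the bench alone; then stand the tool back in its hole in the block, down to its shoulder, and let go.

Things in the scene. Friction and masses are not known exactly. Their poses are not given: they have to be found in the camera images.
- charger: Grey steel bench charger, fixed, 160 mm deep (x), 165 wide (y). Origin: centre of its underside; x to its back, y to its left, z up. Front half: a deck at z = 60 mm with two recessed adjusters at x = -40 mm, left y = +36, right y = -36; between them a rocker switch and two terminal posts 19 mm high. Back half: a sloping meter, up to z = 112 mm.
- left_bush (a point): Centre of the mouth of the brass guide bush over the left-hand adjuster, level with the deck. A funnel 26 mm across at the deck, narrowing over 8 mm of depth to a bore of 15 mm that surrounds the head, whose top lies 18 mm below this point.
- meter_hand (a joint): Angle of the meter's black hand (rad), 0 = straight up the dial, positive = to the right (higher reading). It follows the left-hand adjuster at once and in proportion, by less than the adjuster's own angle; it does not move while the blade takes up its play in the slot.
- amp_spindle: The RIGHT-hand adjuster, just like the left one and not to be touched. Origin: centre of the top of its head.
- set_hand (a joint): Angle of the meter's set hand (rad), same zero and direction as meter_hand. It marks the reading wanted, always higher than the starting one; it does not move.
- meter_hand_tip (a point): Tip of the black hand, a plain straight needle 46 mm long; x axis along the hand from pivot to tip, z out of the dial.
- set_hand_tip (a point): Tip of the set hand, a thin steel hand 49 mm long with a triangular arrow head, on the same pivot and 2 mm in front of the black hand; x axis along the hand from pivot to tip, z out of the dial.
- tuning_tool: Loose grey plastic tuning tool, 122 mm long, about 35 g, upright in the block. Origin: middle of the blade's lower edge; z up the tool, x along the blade's width. Blade 10 mm wide, 2.2 thick (edge 1.6), 7 long; round shank 12 across up to z = 57, with a shoulder 25 across at z = 34 to 38; collar 17.6 across to 62; flat-sided handle z = 62 to 120, 20 mm along x, 14 between flats (along y).
- tool_block: Fixed hardwood block, 44 (x) x 104 (y) x 42 mm high. Origin: centre of its underside. The tool's hole is in the middle of its top: 13.8 mm across, 38 deep, mouth widened to 20 over the top 6 mm. Stood in it, the tool's shoulder rests on the block's top, its blade 8 mm above the bench. At y = -40 mm a dowel stands up to z = 115 mm.
- block_hole (a point): Centre of the mouth of the tool's hole, in the block's top; z up.
- screwdriver: Bystander: yellow-handled screwdriver lying on the bench, 170 x 27 mm.
- tape_measure: Bystander: pocket tape measure, 36 x 80 x 64 mm high.
- masking_tape: Bystander: roll of masking tape lying flat, 100 mm across, 24 mm high.
- sanding_block: Bystander: cork-faced sanding block, 62 x 114 x 30 mm.
- left_slot (a point): Middle of the top of the left-hand adjuster's head as it stands unpressed; its axes do NOT show the slot. The slot's direction is not measured: it starts 30 to 85 degrees anticlockwise, from above, of the charger's fore-and-aft (x) line; see it or feel for it with the blade. The head is sprung: gives 1 mm per 4 N, up to 2.5 mm, then is solid; it cracks above 20 N.
Things that resemble listed ones, but are neither listed nor needed, are in the scene too. Of the things shaped like the tuning_tool, the grey one is meant.

How it is judged:
By the outcome, as a careful person would: the job done as asked, in the order asked, and still so for the second after the job is handed in, with the robot touching nothing.
It also fails if it takes over 72 s, if anything falls off the work surface, if the arm or the gripper's body presses on something with over 40 N, if the wrist force passes 120 N, or if a joint passes its speed limit or range.

## Working session

There is one attempt and no reset: what is moved stays moved. The work goes in short steps, Python scripts to look and compute and a tool call to move; the robot and the scene stay as the last step left them, time stands still between calls to the robot, and variables do not carry over. Pictures are saved under pics/ and viewed, at most 10 in all, crops included, and the job is handed in when it is done.

Besides the shell and the picture viewer there is one more tool, called after "Request:" by a JSON object that holds its "method" and its "body". carry_out: Moves the arm, as the interface text tells. Its arguments: {"type":"object","properties":{"plan":{"type":"array","items":{"type":"array","items":{"type":"array","items":{"type":"number"}}}},"force":{"type":"number"}},"required":["plan"]}

```bash
mkdir -p pics
cat > h.py <<'E'
import numpy as np, cv2
from station import *
def pix2w(cam,r,c,d=None,z=None,st=None):
    K=calibration(cam)
    ray=np.array([(c-K['cx'])/K['fx'],(r-K['cy'])/K['fy'],1.])
    if cam=='wrist':
        H=np.array(K['hand_eye']); Rt=np.array(st['tool_rot']); p=np.array(st['ee_pos'])
        A=Rt@H[:3,:3]; o=Rt@H[:3,3]+p
    else:
        R=np.array(K['R']);A=R.T;o=-R.T@np.array(K['t'])
    w=A@ray
    if d is None: d=(z-o[2])/w[2]
    return o+w*d
def w2pix(cam,X,st=None):
    K=calibration(cam)
    if cam=='wrist':
        H=np.array(K['hand_eye']); Rt=np.array(st['tool_rot']); p=np.array(st['ee_pos'])
        c=H[:3,:3].T@(Rt.T@(np.array(X)-p)-H[:3,3])
    else: c=np.array(K['R'])@np.array(X)+np.array(K['t'])
    return np.array([K['fy']*c[1]/c[2]+K['cy'],K['fx']*c[0]/c[2]+K['cx'],c[2]])
E
python3 - <<'E'
from h import *
for cam in ['scene','top']:
    im,d=capture(cam); cv2.imwrite(f'pics/{cam}1.png',im); np.save(f'{cam}1.npy',d)
    for n in ['tuning_tool','tool_block','charger','masking_tape','tape_measure']:
        print(cam,n,[(np.round(b['bbox']).astype(int).tolist(),round(b['conf'],2)) for b in boxes_of(n,cam)][:4])
    for n in ['left_bush','block_hole','left_slot','amp_spindle','meter_hand_tip','set_hand_tip','tuning_tool','tool_block','charger']:
        for l in landmark_of(n,cam)[:3]:
            r,c=l['centre']; dd=d[int(r),int(c)]
            print(cam,n,round(r),round(c),round(l['conf'],2),pix2w(cam,r,c,dd).round() if dd>0 else None)
s=get_state();print(s['t'],s['ee_pos'],np.round(s['tool_rot'],3),s['width'],s['force']);print(calibration('wrist'))
E
```

```text
scene tuning_tool [([437, 208, 446, 224], 0.46), ([465, 226, 475, 254], 0.45)]
scene tool_block [([316, 214, 344, 241], 0.67)]
scene charger [([244, 167, 287, 217], 0.86), ([321, 219, 347, 242], 0.21)]
scene masking_tape []
scene tape_measure [([278, 207, 297, 227], 0.48)]
scene left_bush 196 242 0.96 [400. 292.  60.]
scene block_hole 226 331 0.95 [429. -84.  48.]
scene left_slot 202 245 0.66 [ 59. -33. 326.]
scene meter_hand_tip 202 260 0.66 [403. 208.  57.]
scene set_hand_tip 265 382 0.45 [ 357. -315.   29.]
scene tuning_tool 257 463 0.75 [ 574. -517.    0.]
scene tuning_tool 237 334 0.6 [ 408. -109.   23.]
scene charger 201 261 0.75 [421. 220.  51.]
top tuning_tool [([386, 185, 411, 194], 0.55), ([223, 165, 274, 218], 0.24)]
top tool_block [([312, 209, 337, 227], 0.51)]
top charger [([220, 167, 274, 218], 0.7)]
top masking_tape [([179, 185, 202, 209], 0.62), ([275, 205, 291, 223], 0.54)]
top tape_measure [([218, 168, 269, 218], 0.71), ([275, 207, 290, 223], 0.65)]
top left_bush 199 234 0.61 [418. 297.  51.]
top block_hole 199 236 0.74 [421. 293.  38.]
top block_hole 217 323 0.53 [
[... 263 characters left out ...]
9 247 0.79 [428. 241.  58.]
top charger 232 292 0.68 [358.  38.  -1.]
1.5 [211.83015762 588.01877851 230.56195648] [[-0.941  0.339 -0.   ]
 [ 0.339  0.941  0.   ]
 [ 0.     0.    -1.   ]] 87.05498612414941 [ 0.07955814  0.21450652 -0.08151324]
{'fx': 353.6938488485262, 'fy': 353.6938488485262, 'cx': 318.32546698214105, 'cy': 188.23453665575124, 'hand_eye': array([[-1.76595261e-04, -9.62732765e-01, -2.70454419e-01,
         7.44079152e+01],
       [ 9.99999832e-01, -2.08817605e-05, -5.78624957e-04,
         1.01710284e+00],
       [ 5.51413640e-04, -2.70454476e-01,  9.62732607e-01,
        -1.53874893e+02],
       [ 0.00000000e+00,  0.00000000e+00,  0.00000000e+00,
         1.00000000e+00]])}
```

Run:
```python
import cv2,numpy as np
a=cv2.imread('pics/scene1.png')[150:300,220:520];b=cv2.imread('pics/top1.png')[140:260,160:460]
o=np.vstack([cv2.resize(a,(700,350),interpolation=2),cv2.resize(b,(700,280),interpolation=2)])[:600]
cv2.imwrite('pics/v1.png',o)
```

```text
(no output)
```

View pics/v1.png

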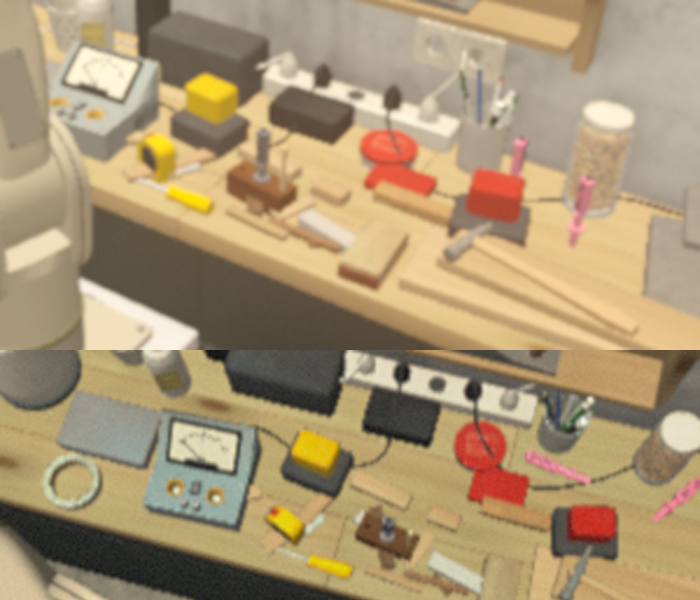

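Request:
{"method": "carry_out", "body": {"plan": [[[87,0.5,-0.75,0.1,0,0,0],[87,0.5,-0.75,0.1,0,0,0],[87,0.5,-0.75,0.1,0,0,0],[87,0.5,-0.75,0.1,0,0,0],[87,0.5,-0.75,0.1,0,0,0],[87,0.5,-0.75,0.1,0,0,0],[87,0.5,-0.75,0.1,0,0,0],[87,0.5,-0.75,0.1,0,0,0],[87,0.5,-0.75,0.1,0,0,0],[87,0.5,-0.75,0.1,0,0,0]]]}}

```text
t: 2.33
ee_pos: [412.5, 286.4, 271.1]
tool_rot: [[-0.941, 0.339, 0.0], [0.339, 0.941, 0.001], [-0.0, 0.001, -1.0]]
force: [1.1, 1.2, -0.2]
width: 86.8
gripper_force: 0.0
```

Run:
```python
from h import *
s=get_state();print(s['t'],np.round(s['q'],1),np.round(s['ee_pos'],1),np.round(s['tool_rot'],3),s['force'])
im,d=capture('wrist'); cv2.imwrite('pics/w1.png',im); np.save('w1.npy',d)
for n in ['left_bush','left_slot','amp_spindle','meter_hand_tip','set_hand_tip','charger']:
    for l in landmark_of(n,'wrist')[:3]:
        r,c=l['centre']; dd=d[int(r),int(c)]
        print(n,np.round([r,c]),round(l['conf'],2),pix2w('wrist',r,c,dd,st=s).round(1), pix2w('wrist',r,c,z=60,st=s).round(1))
cv2.imwrite('pics/v2.png',im)
```

```text
2.3333 [-49.5   1.9   9.8  98.9  -0.4  79.2  30.6] [412.5 286.4 271.1] [[-0.941  0.339  0.   ]
 [ 0.339  0.941  0.001]
 [-0.     0.001 -1.   ]] [ 1.1421859   1.22577409 -0.17960702]
left_bush [163. 322.] 0.65 [418.7 290.1  38.6] [414.5 291.4  60. ]
left_slot [164. 322.] 0.91 [419.4 289.4  41.8] [415.8 290.5  60. ]
amp_spindle [184. 263.] 0.65 [419.2 218.3  37.5] [414.8 223.8  60. ]
meter_hand_tip [237. 353.] 0.6 [490.5 296.3  94. ] [505.7 294.7  60. ]
charger [196. 307.] 0.83 [443.8 263.3  59.4] [443.6 263.3  60. ]
```

View pics/v2.png

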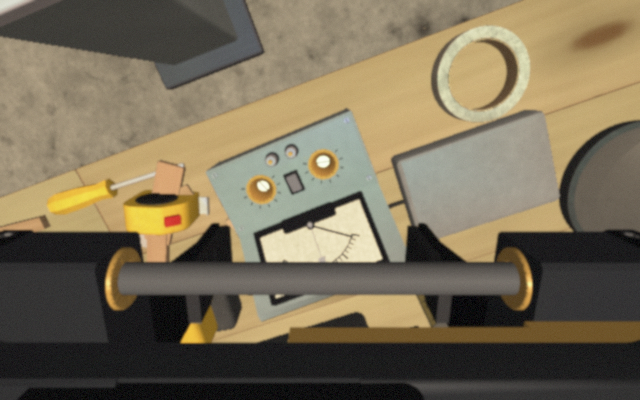

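Run:
```python
import cv2,numpy as np
im=cv2.imread('pics/w1.png')
a=cv2.resize(im[148:208,235:345],None,fx=6,fy=6,interpolation=2)
b=cv2.resize(im[195:265,250:390],None,fx=4.714,fy=3.4,interpolation=2)
cv2.imwrite('pics/v3.png',np.vstack([a,b]))
```

```text
(no output)
```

View pics/v3.png

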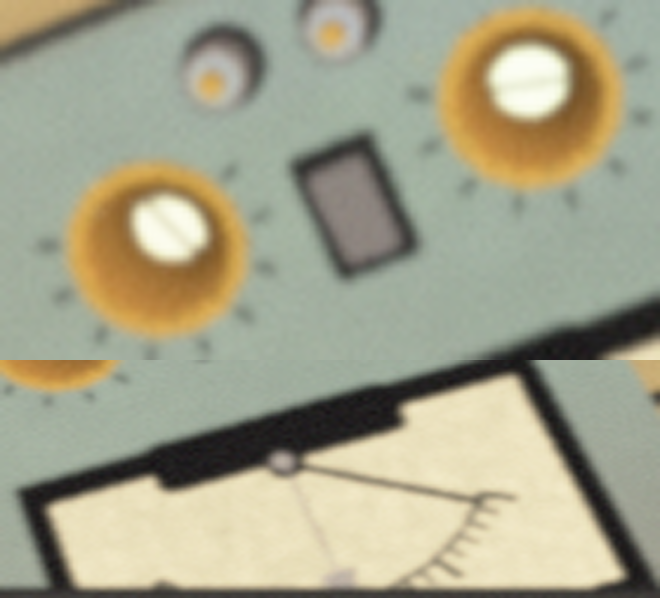

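Run:
```python
from h import *
s=get_state(); d=np.load('w1.npy')
L=pix2w('wrist',164.2,323.5,z=60,st=s);R=pix2w('wrist',189.2,261.2,z=60,st=s)
print(L,R,L-R,np.linalg.norm(L-R)); v=L-R; yaw=np.degrees(np.arctan2(-v[0],v[1]));print('yaw',yaw)
f=lambda x,y,z:pix2w('wrist',148+y/6,235+x/6,z=z,st=s)
a,b=f(490,92,42),f(572,78,42);print('slot',a,b,np.degrees(np.arctan2(*(b-a)[1::-1])), f(531,82,42))
a,b=f(147,203,42),f(195,252,42);print('Rslot',np.degrees(np.arctan2(*(b-a)[1::-1])))
# dial plane
m=[]
for r in range(230,262,3):
    for c in range(300,350,5):
        if d[r,c]>0: m.append(pix2w('wrist',r,c,d[r,c],st=s))
m=np.array(m);c0=np.median(m,0);n=np.linalg.svd(m-c0)[2][2];n*=np.sign(n[2]);print('n',n,np.std((m-c0)@n))
K=lambda r,c:pix2w('wrist',r,c,1,st=s)
H=np.array(calibration('wrist')['hand_eye']);o=np.array(s['tool_rot'])@H[:3,3]+s['ee_pos']
def hit(r,c):
    w=K(r,c)-o; return o+w*((c0-o)@n)/(w@n)
up=np.array([np.cos(np.radians(yaw)),np.sin(np.radians(yaw)),0]);up-=n*(up@n);up/=np.linalg.norm(up);rt=np.cross(up,n)
P=hit(225,310.5)
for q in [(236.2,351.8),(258.2,321)]:
    v=hit(*q)-P;print(P,np.linalg.norm(v),np.degrees(np.arctan2(v@rt,v@up)))
```

```text
[414.60422089 294.53540908  60.        ] [417.85152075 222.64276665  60.        ] [-3.24729986 71.89264243  0.        ] 71.96594327524636
yaw 2.5862201396796536
slot [414.77495602 286.75449877  42.        ] [417.37703961 301.77682046  42.        ] 80.17304753588344 [415.54982279 294.45898905  42.        ]
Rslot 22.394590089085057
n [-0.6184084  -0.01873059  0.78563364] 1.1640249031481624
[468.69107983 260.632092    74.97406649] 45.703870896433195 -53.60201608489747
[468.69107983 260.632092    74.97406649] 37.05751671816168 0.4882311730842309
```

Request:
{"method": "carry_out", "body": {"plan": [[[87,0.05,-0.92,0,0,0,-1],[87,0.05,-0.92,0,0,0,-1],[87,0.05,-0.92,0,0,0,-1],[87,0.05,-0.92,0,0,0,-1],[87,0.05,-0.92,0,0,0,-1],[87,0.05,-0.92,0,0,0,-1],[87,0.05,-0.92,0,0,0,-1],[87,0.05,-0.92,0,0,0,-1],[87,0.05,-0.92,0,0,0,-1],[87,0.05,-0.92,0,0,0,-1]]]}}

```text
t: 3.52
ee_pos: [431.8, -80.6, 270.7]
tool_rot: [[-0.174, 0.985, 0.001], [0.985, 0.174, 0.0], [0.0, 0.001, -1.0]]
force: [0.7, -0.6, -0.5]
width: 86.6
gripper_force: 0.0
```

Run:
```python
from h import *
s=get_state();print(s['t'],np.round(s['q'],1),np.round(s['ee_pos'],1),np.round(s['tool_rot'],3),s['force'])
im,d=capture('wrist'); cv2.imwrite('pics/w2.png',im); np.save('w2.npy',d)
for n in ['tuning_tool','block_hole','tool_block']:
    for l in landmark_of(n,'wrist')[:3]:
        r,c=l['centre']; dd=d[int(r),int(c)]
        print(n,np.round([r,c]),round(l['conf'],2),pix2w('wrist',r,c,dd,st=s).round(1), pix2w('wrist',r,c,z=42,st=s).round(1))
    print([(np.round(b['bbox']).astype(int).tolist(),round(b['conf'],2)) for b in boxes_of(n,'wrist')][:4])
```

```text
3.5167 [-28.1  -8.8  29.8 107.7   4.4  80.   10.7] [431.8 -80.6 270.7] [[-0.174  0.985  0.001]
 [ 0.985  0.174  0.   ]
 [ 0.     0.001 -1.   ]] [ 0.68457775 -0.62301132 -0.45768751]
tuning_tool [158. 323.] 0.87 [435.9 -76.6  46.5] [436.1 -77.5  42. ]
[([310, 151, 332, 194], 0.95)]
block_hole [163. 322.] 0.95 [434.4 -74.   91. ] [436.7 -83.8  42. ]
[([289, 112, 354, 227], 0.95)]
tool_block [165. 324.] 0.62 [435.5 -73.2 101.4] [438.6 -85.4  42. ]
tool_block [155. 321.] 0.6 [433.5 -74.8  45.1] [433.6 -75.3  42. ]
[([290, 114, 356, 223], 0.83)]
```

View pics/w2.png

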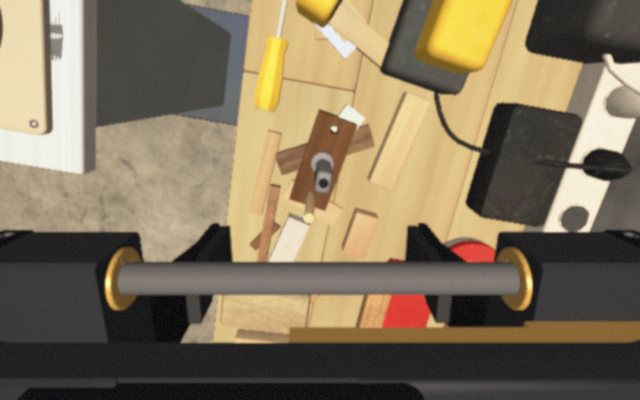

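Run:
```python
import cv2
im=cv2.imread('pics/w2.png')
cv2.imwrite('pics/v4.png',cv2.resize(im[105:230,275:370],None,fx=4.8,fy=4.8,interpolation=2))
```

```text
(no output)
```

View pics/v4.png

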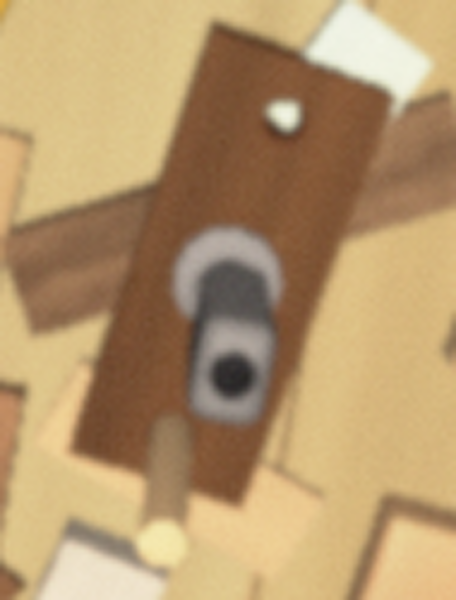

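Run:
```python
from h import *
s=get_state(); d=np.load('w2.npy')
print(pix2w('wrist',182.3,323.3,z=128,st=s))
f=lambda x,y,z:pix2w('wrist',105+y/4.8,275+x/4.8,z=z,st=s)
for A,B in [((197,325),(190,405)),((275,335),(262,420))]:
    a,b=f(*A,128),f(*B,128);print('long',np.degrees(np.arctan2(*(a-b)[1::-1])))
a,b=f(200,415,128),f(250,424,128);print('short',np.degrees(np.arctan2(*(b-a)[1::-1])))
for A,B in [((210,25),(75,452)),((392,95),(240,502))]:
    a,b=f(*A,42),f(*B,42);print('block',np.degrees(np.arctan2(*(a-b)[1::-1])),np.linalg.norm(a-b),a,b)
print('shoulder',f(228,275,46))
P=np.array([pix2w('wrist',r,c,d[r,c],st=s) for r in range(150,205) for c in range(305,345) if d[r,c]>0])
t=P[(P[:,2]>120)&(P[:,2]<136)]
print(len(t),t.mean(0),t.std(0),cv2.minAreaRect(t[:,:2].astype(np.float32)))
```

```text
[436.83340182 -80.44919603 128.        ]
long 95.41004582531671
long 92.52154250139222
short -0.22656611899785772
block 82.48791873480796 103.59951226269125 [422.85534422 -25.92728439  42.        ] [ 409.31123678 -128.63763487   42.        ]
block 81.18416042157611 101.4464595550127 [465.47658871 -33.61840747  42.        ] [ 449.92900283 -133.86638366   42.        ]
shoulder [436.8432101  -79.52318486  46.        ]
354 [436.4658564  -79.86958166 127.01222994] [3.92530413 5.57775181 2.07155619] ((436.7538146972656, -81.09077453613281), (14.24161434173584, 20.147953033447266), 0.6967122554779053)
```

Request:
{"method": "carry_out", "body": {"plan": [[[87,0.12,0.01,-0.5,0,0,-0.7],[87,0,0,-0.5,0,0,-0.7],[87,0,0,-0.5,0,0,0],[87,0,0,-0.5,0,0,0],[87,0,0,-0.5,0,0,0],[87,0,0,-0.5,0,0,0],[60,0,0,-0.5,0,0,0],[50,0,0,-0.5,0,0,0],[40,0,0,-0.34,0,0,0],[30,0,0,0,0,0,0]]], "force": 30}}

```text
t: 4.7
ee_pos: [435.0, -78.2, 94.5]
tool_rot: [[-0.034, 0.999, -0.004], [0.999, 0.034, -0.001], [-0.0, -0.004, -1.0]]
force: [-0.2, 1.0, -0.2]
width: 68.0
gripper_force: 0.0
```

Request:
{"method": "carry_out", "body": {"plan": [[[18,0.02,-0.02,0,0,0,0],[10,0,0,0,0,0,0],[5,0,0,0,0,0,0],[5,0,0,0,0,0,0],[5,0,0,0,0,0,0],[5,0,0,0,0,0,0],[5,0,0,0,0,0,0],[5,0,0,0,0,0,0],[5,0,0,0,0,0,0],[5,0,0,0,0,0,0]]]}}

```text
t: 5.53
ee_pos: [437.4, -80.4, 97.0]
tool_rot: [[-0.031, 1.0, 0.0], [1.0, 0.031, 0.0], [0.0, 0.0, -1.0]]
force: [-0.1, -0.0, 0.6]
width: 13.8
gripper_force: 30.0
```

Request:
{"method": "carry_out", "body": {"plan": [[[5,0,0,0.3,0,0,0],[5,0,0,0.5,0,0,0],[5,0,0,0.5,0,0,0],[5,0,0,0.6,0,0,0],[5,0,0,0.6,0,0,0],[5,0,0,0.6,0,0,0],[5,0,0,0.4,0,0,0],[5,-0.05,0.6,0,0,0,-0.5],[5,-0.05,0.9,0,0,0,-0.5],[5,-0.05,0.9,0,0,0,-0.5]]]}}

```text
t: 6.37
ee_pos: [431.3, 16.2, 237.4]
tool_rot: [[0.131, 0.991, 0.001], [0.991, -0.131, 0.001], [0.001, 0.001, -1.0]]
force: [1.9, 0.2, -1.5]
width: 13.9
gripper_force: 30.0
```

Request:
{"method": "carry_out", "body": {"plan": [[[5,-0.05,0.9,0,0,0,-0.5],[5,-0.05,0.9,0,0,0,0],[5,-0.05,0.9,0,0,0,0],[5,-0.05,0.9,0,0,0,0],[5,-0.05,0.9,0,0,0,0],[5,-0.05,0.9,0,0,0,0],[5,-0.05,0.9,0,0,0,0],[5,-0.05,0.6,0,0,0,0],[5,0,0,0,0,0,0],[5,0,0,0,0,0,0]]]}}

```text
t: 7.2
ee_pos: [414.8, 292.7, 236.4]
tool_rot: [[0.175, 0.985, -0.001], [0.985, -0.175, -0.001], [-0.001, -0.001, -1.0]]
force: [0.3, -0.8, -0.3]
width: 13.9
gripper_force: 30.0
```

Run:
```python
from h import *
s=get_state();print(s['t'],np.round(s['q'],1),np.round(s['ee_pos'],1),np.round(s['tool_rot'],3),s['force'],s['width'],s['wrist_torque'])
im,d=capture('wrist'); cv2.imwrite('pics/w3.png',im); np.save('w3.npy',d)
for n in ['tuning_tool','left_bush','left_slot','amp_spindle']:
    for l in landmark_of(n,'wrist')[:3]:
        r,c=l['centre']
        print(n,np.round([r,c]),round(l['conf'],2),pix2w('wrist',r,c,z=60,st=s).round(1))
```

```text
7.2 [-46.1   3.9   6.  101.   -0.4  75.2 -50.1] [414.8 292.7 236.4] [[ 0.175  0.985 -0.001]
 [ 0.985 -0.175 -0.001]
 [-0.001 -0.001 -1.   ]] [ 0.30963651 -0.83308539 -0.34089012] 13.933772787246829 [-0.15306637  0.08887581  0.06018253]
tuning_tool [202. 316.] 0.8 [406.7 261.1  60. ]
left_bush [169. 319.] 0.95 [415.1 294.   60. ]
left_slot [171. 319.] 0.91 [415.3 291.8  60. ]
amp_spindle [170. 321.] 0.72 [416.6 292.4  60. ]
```

View pics/w3.png

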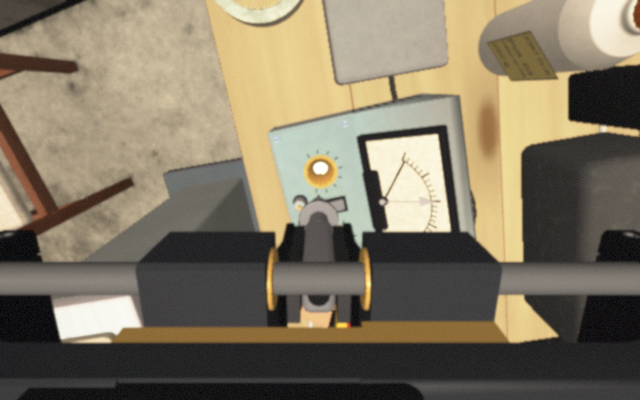

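Run:
```python
from h import *
s=get_state(); 
print('tip',pix2w('wrist',202,316,z=147.4,st=s), 'expected pix',w2pix('wrist',[414.8,292.7,147.4],s),w2pix('wrist',[414.8,292.7,185],s))
im=cv2.imread('pics/w3.png')
hsv=cv2.cvtColor(im,cv2.COLOR_BGR2HSV)[145:200,295:345]
m=((hsv[...,0]>8)&(hsv[...,0]<28)&(hsv[...,1]>120)).astype(np.uint8)
c=max(cv2.findContours(m,0,1)[0],key=cv2.contourArea);e=cv2.fitEllipse(c);print(e)
print(pix2w('wrist',e[0][1]+145,e[0][0]+295,z=60,st=s))
cv2.imwrite('pics/v5.png',np.hstack([cv2.resize(im[145:245,290:350],None,fx=5,fy=5,interpolation=2),cv2.resize(im[140:240,355:450],None,fx=5,fy=5,interpolation=2)]))
```

```text
tip [413.27897985 287.11828934 147.4       ] expected pix [194.36879325 316.67487559 254.32338369] [211.91696226 316.39079043 218.13183978]
((25.10417366027832, 26.116546630859375), (30.34420394897461, 31.058454513549805), 90.22820281982422)
[417.09757245 289.2535524   60.        ]
```

View pics/v5.png

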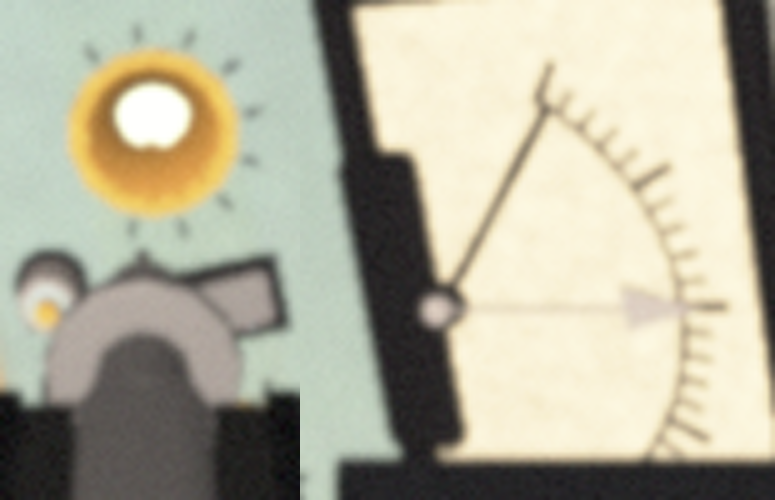

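Run:
```python
from h import *
s=get_state();print(np.round(s['ee_pos'],1))
im,d=capture('wrist'); cv2.imwrite('pics/w4.png',im)
f=lambda x,y,z:pix2w('wrist',145+y/5,290+x/5,z=z,st=s)
R=np.array(s['tool_rot']);p=np.array(s['ee_pos'])
for n,q in dict(shL=f(48,373,185.4),shR=f(243,373,185.4),shTop=f(145,278,181.4),bump=f(143,258,147.4),bumplow=f(143,258,154)).items():
    print(n,q.round(1),'tool',(R.T@(q-p)).round(1))
for n in ['tuning_tool','left_bush']:
    for l in landmark_of(n,'wrist')[:1]:
        r,c=l['centre'];z=60 if n!='tuning_tool' else 147.4
        q=pix2w('wrist',r,c,z=z,st=s);print(n,r,c,l['conf'],q.round(1),(R.T@(q-p)).round(1))
g=im[140:240,355:450]
```

```text
[415.8 290.5 237.1]
shL [403.7 289.7 185.4] tool [ -3.  -11.8  51.7]
shR [427.5 285.4 185.4] tool [-3.  12.3 51.7]
shTop [417.5 298.5 181.4] tool [ 8.1  0.2 55.7]
bump [415.9 290.8 147.4] tool [ 0.3 -0.  89.7]
bumplow [416.2 292.8 154. ] tool [ 2.3 -0.  83.1]
tuning_tool 199.5 318.0 0.89 [415.  288.7 147.4] [-1.9 -0.5 89.7]
left_bush 168.9 317.4 0.92 [414.9 291.9  60. ] [  1.1  -1.2 177.1]
```

Run:
```python
from h import *
s=get_state();im=cv2.imread('pics/w4.png')
R=np.array(s['tool_rot']);p=np.array(s['ee_pos'])
hsv=cv2.cvtColor(im,cv2.COLOR_BGR2HSV)[145:200,290:350]
m=((hsv[...,0]>8)&(hsv[...,0]<28)&(hsv[...,1]>120)).astype(np.uint8)
c=max(cv2.findContours(m,0,1)[0],key=cv2.contourArea);e=cv2.fitEllipse(cv2.convexHull(c));print(e)
q=pix2w('wrist',e[0][1]+145,e[0][0]+290,z=60,st=s);print(q,R.T@(q-p))
w=((hsv[...,1]<60)&(hsv[...,2]>200)).astype(np.uint8); M=cv2.moments(max(cv2.findContours(w[10:35],0,1)[0],key=cv2.contourArea))
r,cc=M['m01']/M['m00']+155,M['m10']/M['m00']+290;q=pix2w('wrist',r,cc,z=42,st=s);print('head',r,cc,q,R.T@(q-p))
cv2.imwrite('pics/v6.png',cv2.resize(im[145:245,285:355],None,fx=6,fy=6,interpolation=2))
```

```text
((28.659530639648438, 24.144716262817383), (30.90563201904297, 31.925872802734375), 99.01018524169922)
[415.87361161 291.95933928  60.        ] [8.77048200e-01 4.04488702e-02 1.77117890e+02]
head 166.55905077262693 296.39790286975716 [393.56804872 294.6131898   42.        ] [ -0.49294269 -22.38475009 195.11273995]
```

View pics/v6.png

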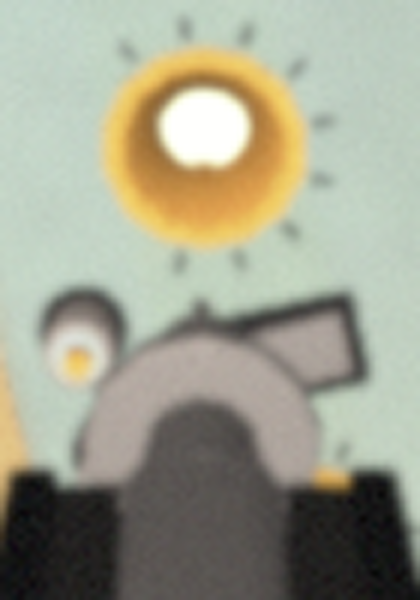

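Request:
{"method": "carry_out", "body": {"plan": [[[5,0.02,0.12,-0.2,0,0,0],[5,0,0,-0.3,0,0,0],[5,0,0,-0.3,0,0,0],[5,0,0,-0.3,0,0,0],[5,0,0,-0.3,0,0,0],[5,0,0,-0.3,0,0,0],[5,0,0,-0.2,0,0,0],[5,0,0,-0.1,0,0,0],[5,0,0,0,0,0,0],[5,0,0,0,0,0,0]]]}}

```text
t: 8.43
ee_pos: [416.3, 296.5, 157.0]
tool_rot: [[0.177, 0.984, 0.0], [0.984, -0.177, -0.0], [-0.0, 0.0, -1.0]]
force: [0.5, -0.7, 0.8]
width: 13.9
gripper_force: 30.0
```

Run:
```python
from h import *
s=get_state()
im,d=capture('wrist');s=get_state(); cv2.imwrite('pics/w5.png',im)
print(np.round(s['ee_pos'],1),s['force'])
cv2.imwrite('pics/v7.png',np.hstack([cv2.resize(im[120:240,265:345],None,fx=4.5,fy=4.5,interpolation=2),cv2.resize(im[120:240,345:440],None,fx=4.5,fy=4.5,interpolation=2)]))
```

```text
[416.5 296.6 157.4] [-0.27269182 -0.50709703 -0.39745022]
```

View pics/v7.png

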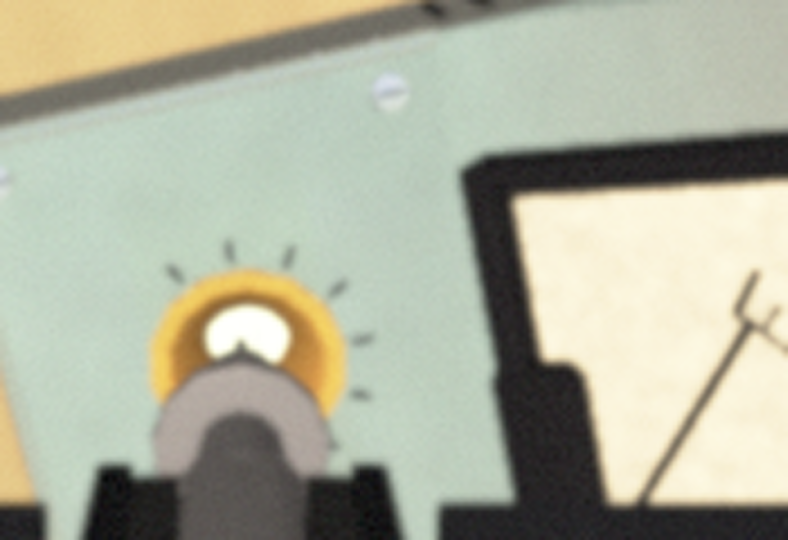

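Run:
```python
from h import *
s=get_state();R=np.array(s['tool_rot']);p=np.array(s['ee_pos']);print(p)
f=lambda r,c,z:(R.T@(pix2w('wrist',r,c,z=z,st=s)-p)).round(1)
print('bush',f(200.2,320.4,60),'headctr',f(120+345/4.5,265+248/4.5,42),'bump',f(196.7,318.3,p[2]-89),'sh L,R,top',f(215,265+152/4.5,p[2]-51),f(215,265+332/4.5,p[2]-51),f(120+362/4.5,265+240/4.5,p[2]-55))
print('slotimg headtop/bottom',f(120+303/4.5,320,42))
```

```text
[416.4724143  296.62572787 157.3913072 ]
bush [-4.9  1.3 97.4] headctr [ -7.7   1.2 115.4] bump [ 0.4 -0.3 89. ] sh L,R,top [  0.3 -12.2  51. ] [ 0.3 12.4 51. ] [ 8.4 -0.2 55. ]
slotimg headtop/bottom [  0.    1.1 115.4]
```

Request:
{"method": "carry_out", "body": {"plan": [[[5,0.025,-0.025,0,0,0,0],[5,0,0,-0.1,0,0,0],[5,0,0,-0.1,0,0,0],[5,0,0,-0.1,0,0,0],[5,0,0,-0.1,0,0,0],[5,0,0,-0.1,0,0,0],[5,0,0,-0.04,0,0,0],[5,0,0,0,0,0,0],[5,0,0,0,0,0,0],[5,0,0,0,0,0,0]]]}}

```text
t: 9.32
ee_pos: [417.3, 295.5, 135.6]
tool_rot: [[0.177, 0.984, 0.0], [0.984, -0.177, 0.0], [0.0, 0.0, -1.0]]
force: [-0.6, -0.1, -0.4]
width: 13.5
gripper_force: 30.0
```

Request:
{"method": "carry_out", "body": {"plan": [[[5,0,0,-0.05,0,0,0],[5,0,0,-0.05,0,0,0],[5,0,0,-0.025,0,0,0],[5,0,0,-0.01,0,0,0],[5,0,0,0,0,0,0],[5,0,0,0,0,0,0],[5,0,0,0,0,0,0],[5,0,0,0,0,0,0],[5,0,0,0,0,0,0],[5,0,0,0,0,0,0]]]}}

```text
t: 10.15
ee_pos: [417.2, 295.4, 130.0]
tool_rot: [[0.177, 0.984, 0.0], [0.984, -0.177, 0.0], [0.0, 0.0, -1.0]]
force: [-1.2, 0.4, 0.2]
width: 13.5
gripper_force: 30.0
```

Request:
{"method": "carry_out", "body": {"plan": [[[5,0,0,-0.02,0,0,0],[5,0,0,-0.02,0,0,0],[5,0,0,0,0,0,0],[5,0,0,0,0,0,0],[5,0,0,0,0,0,0],[5,0,0,0,0,0,0],[5,0,0,0,0,0,0],[5,0,0,0,0,0,0],[5,0,0,0,0,0,0],[5,0,0,0,0,0,0]]]}}

```text
t: 10.98
ee_pos: [417.2, 295.4, 128.4]
tool_rot: [[0.177, 0.984, 0.0], [0.984, -0.177, -0.0], [-0.0, 0.0, -1.0]]
force: [0.2, 0.3, -1.0]
width: 14.1
gripper_force: 30.0
```

Request:
{"method": "carry_out", "body": {"plan": [[[5,0,0,-0.02,0,0,0],[5,0,0,-0.01,0,0,0],[5,0,0,0,0,0,0],[5,0,0,0,0,0,0],[5,0,0,0,0,0,0],[5,0,0,0,0,0,0],[5,0,0,0,0,0,0],[5,0,0,0,0,0,0],[5,0,0,0,0,0,0],[5,0,0,0,0,0,0]]]}}

```text
t: 11.82
ee_pos: [417.2, 295.4, 127.2]
tool_rot: [[0.177, 0.984, 0.0], [0.984, -0.177, 0.0], [0.0, 0.0, -1.0]]
force: [0.2, 0.0, -1.1]
width: 13.7
gripper_force: 30.0
```

```bash
cat > f.py <<'E'
from h import *
import sys
F=[];W=[]
for i in range(3):
    im,d=capture('wrist');s=get_state();F.append(s['force']);W.append(s['wrist_torque'])
print(np.mean(F,0).round(2),np.mean(W,0).round(3),np.round(s['ee_pos'],2),round(s['t'],2),'yaw',np.degrees(np.arctan2(s['tool_rot'][1][0],s['tool_rot'][0][0])).round(2))
cv2.imwrite('pics/%s.png'%sys.argv[1],im)
E
python3 f.py a1
```

```text
[ 0.08 -0.33 -0.71] [-0.117  0.082 -0.019] [417.24 295.47 127.2 ] 11.97 yaw 79.79
```

Request:
{"method": "carry_out", "body": {"plan": [[[5,0,0,-0.02,0,0,0],[5,0,0,-0.01,0,0,0],[5,0,0,0,0,0,0],[5,0,0,0,0,0,0],[5,0,0,0,0,0,0],[5,0,0,0,0,0,-0.2],[5,0,0,0,0,0,-0.2],[5,0,0,0,0,0,-0.2],[5,0,0,0,0,0,0],[5,0,0,0,0,0,0]]]}}

```text
t: 12.8
ee_pos: [417.3, 295.4, 126.0]
tool_rot: [[0.239, 0.971, 0.0], [0.971, -0.239, 0.0], [0.0, 0.0, -1.0]]
force: [-0.2, 0.0, 0.6]
width: 13.6
gripper_force: 30.0
```

```bash
python3 f.py a2
```

```text
[ 0.31 -0.6   0.09] [-0.111 -0.025 -0.033] [417.27 295.41 125.98] 12.95 yaw 76.2
```

Request:
{"method": "carry_out", "body": {"plan": [[[5,0.004,-0.001,0,0,0,-0.6],[5,0.005,-0.002,0,0,0,-0.6],[5,0.006,-0.003,0,0,0,-0.6],[5,0.006,-0.003,0,0,0,-0.6],[5,0.006,-0.004,0,0,0,-0.6],[5,0.006,-0.004,0,0,0,-0.6],[5,0.006,-0.005,0,0,0,-0.6],[5,0.006,-0.005,0,0,0,-0.6],[5,0,0,0,0,0,0],[5,0,0,0,0,0,0]]]}}

```text
t: 13.78
ee_pos: [419.2, 294.3, 126.0]
tool_rot: [[0.676, 0.737, 0.0], [0.737, -0.676, -0.0], [0.0, 0.0, -1.0]]
force: [2.4, -0.3, -0.2]
width: 13.8
gripper_force: 30.0
```

```bash
python3 f.py a3
python3 - <<'E'
import cv2
cv2.imwrite('pics/v8.png',cv2.resize(cv2.imread('pics/a3.png')[90:290,260:500],None,fx=3,fy=3,interpolation=2))
E
```

```text
[ 1.77 -0.65  0.47] [-0.249 -0.394  0.005] [419.2  294.3  126.01] 13.93 yaw 47.48
```

View pics/v8.png

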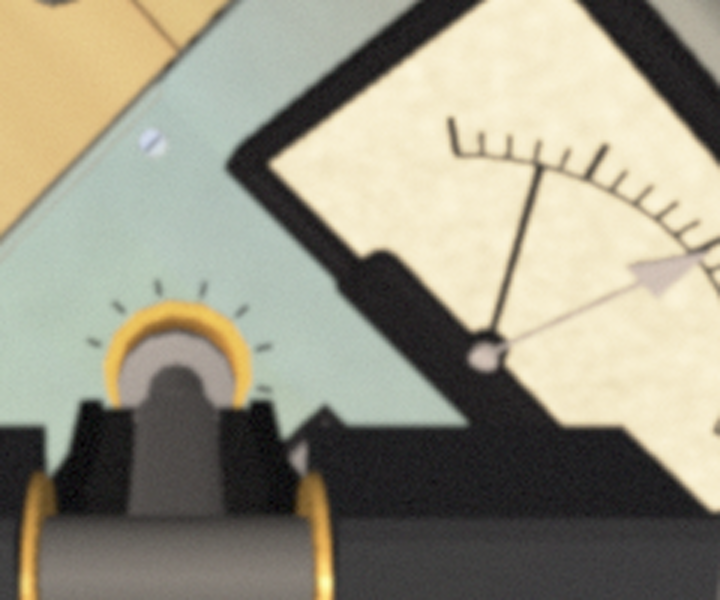

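```bash
cat > m.py <<'E'
from h import *
def meas(s,piv,tips,zp=75,yaw=2.6,tilt=38.2):
    y,t=np.radians(yaw),np.radians(tilt)
    n=np.array([-np.sin(t)*np.cos(y),-np.sin(t)*np.sin(y),np.cos(t)])
    up=np.array([np.cos(t)*np.cos(y),np.cos(t)*np.sin(y),np.sin(t)]);rt=np.cross(up,n)
    P=pix2w('wrist',*piv,z=zp,st=s);o=pix2w('wrist',*piv,d=0,st=s)
    out=[]
    for q,h in tips:
        w=pix2w('wrist',*q,d=1,st=s)-o;v=o+w*((P+h*n-o)@n)/(w@n)-P
        out.append((round(np.linalg.norm(v),1),round(np.degrees(np.arctan2(v@rt,v@up)),1)))
    return P.round(1),out
E
python3 - <<'E'
from m import *
s=get_state()
for zp in (73,76): print(meas(s,(208.3,422.3),[((145,440.3),-1),((173.3,496),0)],zp))
E
```

```text
(array([468.5, 254.1,  73. ]), [(np.float64(48.2), np.float64(-39.0)), (np.float64(50.4), np.float64(-2.4))])
(array([468.6, 255.5,  76. ]), [(np.float64(47.5), np.float64(-39.0)), (np.float64(49.7), np.float64(-2.4))])
```

Request:
{"method": "carry_out", "body": {"plan": [[[5,0.007,-0.005,0,0,0,-0.62],[5,0.006,-0.005,0,0,0,-0.62],[5,0.006,-0.006,0,0,0,-0.62],[5,0.005,-0.006,0,0,0,-0.62],[5,0.005,-0.006,0,0,0,-0.62],[5,0.004,-0.007,0,0,0,-0.62],[5,0.003,-0.007,0,0,0,-0.62],[5,0.002,-0.007,0,0,0,-0.62],[5,0,0,0,0,0,0],[5,0,0,0,0,0,0]]]}}

```text
t: 14.77
ee_pos: [420.6, 292.3, 126.0]
tool_rot: [[0.952, 0.305, 0.0], [0.305, -0.952, -0.0], [0.0, 0.0, -1.0]]
force: [1.4, -1.4, 0.3]
width: 13.9
gripper_force: 30.0
```

```bash
python3 f.py a4
python3 - <<'E'
from m import *
s=get_state();print(s['q'][6])
im=cv2.imread('pics/a4.png')
cv2.imwrite('pics/v9.png',cv2.resize(im[80:230,380:560],None,fx=4,fy=4,interpolation=2))
for n in ['meter_hand_tip','set_hand_tip']: print(n,[(np.round(l['centre'],1),round(l['conf'],2)) for l in landmark_of(n,'wrist')])
print(w2pix('wrist',[468.6,255.5,76],s))
E
```

```text
[ 1.78 -0.99  0.57] [-0.495 -0.366  0.018] [420.64 292.25 125.98] 14.92 yaw 17.74
-110.31267352354953
meter_hand_tip [(array([ 93.4, 410.9]), 0.62)]
set_hand_tip [(array([ 91.2, 439.4]), 0.62), (array([257. , 528.1]), 0.33)]
[159.50366281 404.65970963 207.08723696]
```

View pics/v9.png

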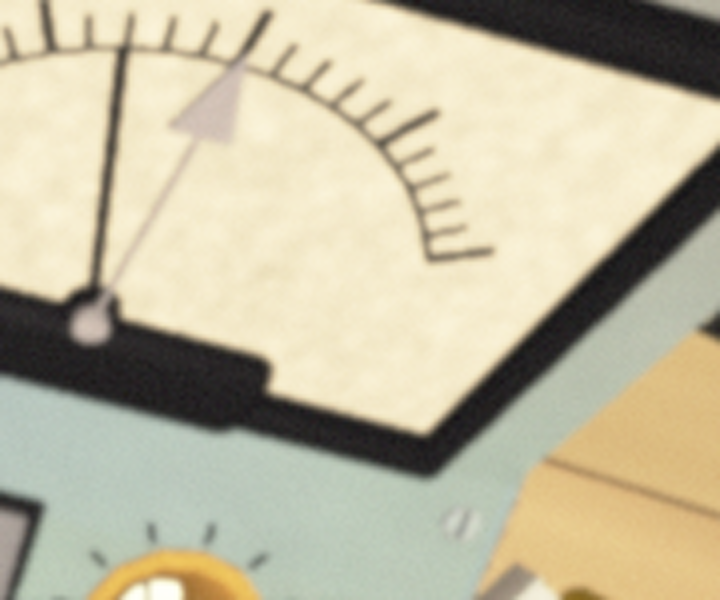

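Run:
```python
from m import *
s=get_state()
# pivot under black hand base: extend hand lines; intersect
for pv in [(160,402.5),(158.5,402.8)]: print(meas(s,pv,[((92,410.8),-1),((95,440),0),((93,411),0)],76))
f=lambda x,y:(80+y/4,380+x/4)
# ticks: bold2 base, tick at 10 base
print(meas(s,(160,402.5),[(f(52,48),-3),(f(248,52),-3),(f(125,45),-3)],76))
```

```text
(array([467.9, 256.6,  76. ]), [(np.float64(47.5), np.float64(-17.9)), (np.float64(48.7), np.float64(-1.8)), (np.float64(47.7), np.float64(-17.8))])
(array([468.8, 256.7,  76. ]), [(np.float64(46.4), np.float64(-18.0)), (np.float64(47.6), np.float64(-1.4)), (np.float64(46.5), np.float64(-17.9))])
(array([467.9, 256.6,  76. ]), [(np.float64(46.7), np.float64(-28.3)), (np.float64(48.1), np.float64(0.0)), (np.float64(46.5), np.float64(-17.6))])
```

Request:
{"method": "carry_out", "body": {"plan": [[[5,0.003,-0.006,0,0,0,-0.56],[5,0.002,-0.006,0,0,0,-0.56],[5,0.002,-0.006,0,0,0,-0.56],[5,0.001,-0.007,0,0,0,-0.56],[5,0,-0.007,0,0,0,-0.56],[5,0,-0.007,0,0,0,-0.56],[5,0,0,0,0,0,0],[5,0,0,0,0,0,0],[5,0,0,0,0,0,0],[5,0,0,0,0,0,0]]]}}

```text
t: 15.85
ee_pos: [420.9, 290.7, 125.9]
tool_rot: [[0.999, -0.043, -0.0], [-0.043, -0.999, -0.0], [-0.0, 0.0, -1.0]]
force: [2.3, -1.7, 0.8]
width: 13.8
gripper_force: 30.0
```

```bash
python3 f.py a5
python3 - <<'E'
from m import *
s=get_state();print(s['q'][6]);print(w2pix('wrist',[468.3,256.6,76],s))
im=cv2.imread('pics/a5.png')
r,c,_=w2pix('wrist',[490,256.6,95],s);r,c=int(r),int(c);r0,c0=max(r-55,0),c-60;print(r0,c0)
cv2.imwrite('pics/v10.png',cv2.resize(im[r0:r0+105,c0:c0+130],None,fx=5.7,fy=5.7,interpolation=2))
E
```

```text
[ 1.33 -2.83  0.52] [-0.815 -0.357  0.02 ] [420.87 290.69 125.93] 16.0 yaw -2.5
-130.0956492185512
[134.24785569 375.73871208 203.03320357]
40 321
```

View pics/v10.png

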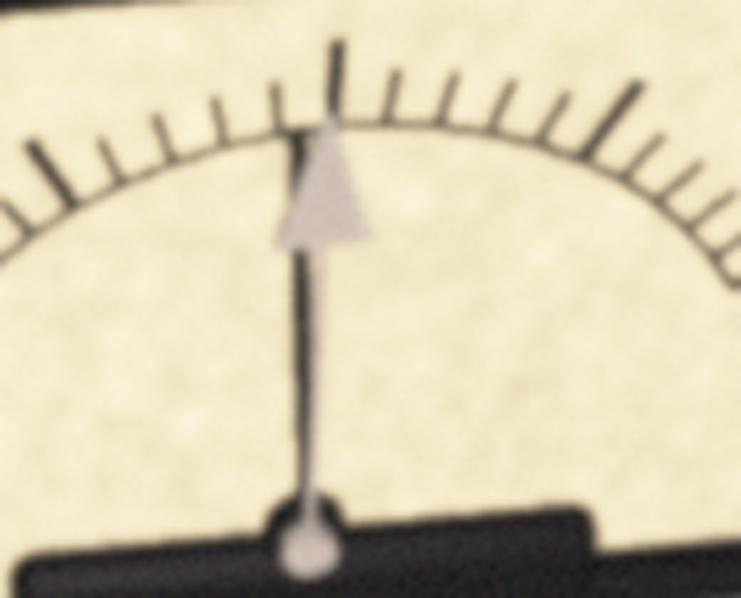

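Run:
```python
from m import *
s=get_state();f=lambda x,y:(40+y/5.7,321+x/5.7)
print('set',meas(s,f(308,550),[(f(331,117),0)],78),'black',meas(s,f(305,490),[(f(299,132),0)],79))
# numeric profile: rows across between hands
im=cv2.imread('pics/a5.png').astype(float)
for r in range(85,127,4):
    g=im[r,366:386]; print(r,g.mean(1).astype(int).tolist(), (g[:,0]-g[:,2]).astype(int).tolist() if r in(93,105) else '')
for n in ['meter_hand_tip','set_hand_tip']: print(n,[(np.round(l['centre'],1),round(l['conf'],2)) for l in landmark_of(n,'wrist')])
```

```text
set (array([467.3, 257.3,  78. ]), [(np.float64(49.4), np.float64(-1.3))]) black (array([473.4, 257.8,  79. ]), [(np.float64(40.9), np.float64(-4.1))])
85 [226, 226, 228, 226, 221, 200, 136, 88, 109, 161, 193, 203, 211, 224, 226, 224, 223, 221, 222, 221] 
89 [226, 228, 228, 228, 221, 199, 134, 74, 84, 136, 179, 196, 213, 224, 224, 224, 225, 226, 224, 224] 
93 [225, 228, 231, 227, 222, 198, 133, 73, 78, 129, 174, 199, 215, 223, 225, 226, 226, 225, 224, 224] [-42, -41, -39, -41, -44, -51, -34, -16, -12, -22, -32, -41, -43, -42, -43, -40, -41, -43, -45, -42]
97 [225, 224, 224, 222, 218, 200, 147, 86, 83, 128, 174, 202, 217, 224, 229, 230, 229, 230, 229, 230] 
101 [227, 229, 226, 225, 219, 201, 146, 85, 75, 123, 168, 201, 218, 225, 226, 226, 228, 227, 230, 229] 
105 [228, 226, 225, 226, 223, 205, 155, 88, 74, 127, 177, 208, 222, 226, 228, 230, 230, 229, 225, 224] [-38, -41, -43, -42, -44, -49, -39, -22, -11, -19, -33, -41, -42, -42, -41, -38, -39, -39, -42, -43]
109 [228, 229, 230, 230, 229, 216, 174, 110, 85, 134, 184, 210, 221, 225, 229, 230, 230, 227, 224, 222] 
113 [230, 229, 231, 230, 227, 214, 169, 108, 92, 142, 189, 214, 223, 224, 226, 227, 226, 226, 227, 228] 
117 [227, 228, 228, 227, 223, 218, 190, 128, 105, 150, 195, 220, 228, 226, 228, 227, 226, 225, 226, 226] 
121 [226, 225, 223, 227, 227, 224, 200, 140, 122, 163, 203, 218, 225, 227, 232, 231, 233, 231, 230, 229] 
125 [230, 229, 229, 228, 224, 213, 179, 126, 126, 167, 186, 200, 210, 218, 221, 223, 225, 225, 225, 221] 
meter_hand_tip [(array([ 65.5, 373.4]), 0.67)]
set_hand_tip [(array([ 57.3, 378.8]), 0.85)]
```

Request:
{"method": "carry_out", "body": {"plan": [[[5,0,-0.005,0,0,0,-0.35],[5,0,-0.005,0,0,0,-0.35],[5,0,-0.005,0,0,0,0],[5,0,0,0,0,0,0],[5,0,0,0,0,0,0],[5,0,0,0,0,0,0],[5,0,0,0,0,0,0],[5,0,0,0,0,0,0],[5,0,0,0,0,0,0],[5,0,0,0,0,0,0]]]}}

```text
t: 16.93
ee_pos: [420.9, 290.3, 126.0]
tool_rot: [[0.993, -0.117, -0.0], [-0.117, -0.993, -0.0], [-0.0, 0.0, -1.0]]
force: [1.5, -2.4, 0.3]
width: 13.7
gripper_force: 30.0
```

```bash
python3 f.py a6
cat > g.py <<'E'
# register the dial of two pictures is not needed: sample the dial plane into a rectified picture in (angle, radius)
from m import *
import sys
def rect(name,s,P,zoff=0,yaw=2.6,tilt=38.2,wid=25):
    y,t=np.radians(yaw),np.radians(tilt)
    n=np.array([-np.sin(t)*np.cos(y),-np.sin(t)*np.sin(y),np.cos(t)])
    up=np.array([np.cos(t)*np.cos(y),np.cos(t)*np.sin(y),np.sin(t)]);rt=np.cross(up,n)
    im=cv2.imread('pics/%s.png'%name).astype(np.float32)
    xs=np.arange(-10,10.01,.25);rs=np.arange(12,48,3.)
    mp=np.array([[w2pix('wrist',P+r*up+x*rt+zoff*n,s)[:2] for x in xs] for r in rs]).astype(np.float32)
    return xs,rs,cv2.remap(im,mp[...,1].copy(),mp[...,0].copy(),cv2.INTER_CUBIC)
if __name__=='__main__':
    s=get_state();P=np.array(eval(sys.argv[2]))
    xs,rs,im=rect(sys.argv[1],s,P)
    for r,row in zip(rs,im):
        g=row.mean(1);bg=np.median(g)
        k=np.clip(bg*0.72-g,0,None); dark=(k@xs)/k.sum() if k.sum()>20 else np.nan
        # set hand: pinkish, less saturated than dial and not dark
        sat=row.max(1)-row.min(1);w=np.clip(np.median(sat)-8-sat,0,None)*(g>bg*.72);l=(w@xs)/w.sum() if w.sum()>10 else np.nan
        i=np.argmin(g);print(r,'dark %.2f min@%.2f (%.0f/%.0f) lightset %.2f sum %.0f'%(dark,xs[i],g[i],bg,l,w.sum()))
E
python3 g.py a6 "[467.6,257,77]"
```

```text
[ 1.76 -2.48  0.81] [-0.613 -0.327  0.003] [420.87 290.25 125.97] 17.08 yaw -6.73
12.0 dark -1.28 min@-1.25 (149/227) lightset nan sum 3
15.0 dark -1.37 min@-1.50 (151/226) lightset nan sum 2
18.0 dark -1.48 min@-1.50 (150/227) lightset nan sum 4
21.0 dark -1.50 min@-1.50 (148/227) lightset nan sum 5
24.0 dark -1.59 min@-1.50 (144/227) lightset nan sum 2
27.0 dark nan min@-1.75 (154/227) lightset nan sum 6
30.0 dark -1.74 min@-1.75 (150/226) lightset nan sum 3
33.0 dark -1.79 min@-1.75 (144/223) lightset nan sum 7
36.0 dark nan min@-2.00 (153/223) lightset -1.41 sum 15
39.0 dark nan min@-4.75 (190/224) lightset -1.69 sum 86
42.0 dark nan min@-3.75 (191/228) lightset -1.72 sum 30
45.0 dark nan min@-3.25 (187/224) lightset -1.77 sum 43
```

Request:
{"method": "carry_out", "body": {"plan": [[[5,0,0,0.1,0,0,0],[5,0,0,0.15,0,0,0],[5,0,0,0.25,0,0,0],[5,0,0,0.4,0,0,0],[5,0,0,0.5,0,0,0],[5,0,0,0.6,0,0,0],[5,0,0,0.5,0,0,0],[5,0,0,0.3,0,0,0],[5,0,0,0,0,0,0],[5,0,0,0,0,0,0]]]}}

```text
t: 17.92
ee_pos: [420.9, 290.5, 238.2]
tool_rot: [[0.993, -0.117, 0.001], [-0.117, -0.993, 0.001], [0.0, -0.001, -1.0]]
force: [-0.3, 0.0, -0.2]
width: 13.6
gripper_force: 30.0
```

```bash
python3 f.py a7
python3 - <<'E'
from g import *
s=get_state()
for P in ([467.6,257,77],):
    xs,rs,im=rect('a7',s,np.array(P))
    for r,row in zip(rs,im):
        g=row.mean(1);sat=row.max(1)-row.min(1);w=slice(16,65)
        i=16+np.argmin(g[w]);k=np.clip(np.median(g)-12-g,0,None)[w];k2=np.clip(np.median(sat)-8-sat,0,None)[w]
        print(r,xs[i],int(g[i]),int(np.median(g)),'c %.2f (%d)'%(k@xs[w]/(k.sum()+1e-9),k.sum()),'sat %.2f (%d)'%(k2@xs[w]/(k2.sum()+1e-9),k2.sum()))
for n in ['meter_hand_tip','set_hand_tip']: print(n,[(np.round(l['centre'],1),round(l['conf'],2)) for l in landmark_of(n,'wrist')])
E
```

```text
[-0.46 -0.59 -0.53] [-0.035  0.155  0.012] [420.3  289.86 236.63] 18.07 yaw -6.73
12.0 -1.0 172 225 c -0.91 (278) sat 0.00 (0)
15.0 -1.0 163 225 c -0.99 (343) sat 0.00 (0)
18.0 -1.25 174 226 c -1.11 (306) sat 0.00 (0)
21.0 -1.0 176 226 c -1.01 (262) sat 0.00 (0)
24.0 -1.25 159 227 c -1.19 (402) sat 0.00 (0)
27.0 -1.25 164 227 c -1.30 (406) sat -1.16 (1)
30.0 -1.25 172 224 c -1.24 (294) sat -1.13 (0)
33.0 -1.5 171 223 c -1.30 (243) sat 0.00 (0)
36.0 -1.5 183 221 c -1.42 (171) sat 0.00 (0)
39.0 -0.5 191 223 c -1.26 (501) sat -1.41 (82)
42.0 -2.25 192 226 c -1.39 (450) sat -1.44 (26)
45.0 -1.25 191 224 c -1.49 (264) sat -1.52 (33)
meter_hand_tip []
set_hand_tip [(array([ 63.5, 344.3]), 0.44)]
```

Request:
{"method": "carry_out", "body": {"plan": [[[5,0.03,-0.6,0,0,0,0.9],[5,0.03,-0.6,0,0,0,0.9],[5,0.03,-0.6,0,0,0,0.9],[5,0.03,-0.6,0,0,0,0.9],[5,0.03,-0.6,0,0,0,0.9],[5,0.03,-0.6,0,0,0,0.9],[5,0.03,-0.6,0,0,0,0.9],[5,0.03,-0.6,0,0,0,0.9],[5,0.03,-0.6,0,0,0,0.9],[5,0.03,-0.6,0,0,0,0.9]]]}}

```text
t: 19.0
ee_pos: [432.5, 49.0, 237.4]
tool_rot: [[0.675, 0.738, -0.001], [0.738, -0.675, -0.0], [-0.001, -0.0, -1.0]]
force: [1.3, 0.2, 0.5]
width: 13.8
gripper_force: 30.0
```

Request:
{"method": "carry_out", "body": {"plan": [[[5,0.02,-0.55,0,0,0,0.93],[5,0.02,-0.55,0,0,0,0.93],[5,0.02,-0.55,0,0,0,0.93],[5,0.02,-0.55,0,0,0,0.93],[5,0.02,-0.55,0,0,0,0.93],[5,0.01,-0.52,0,0,0,0.93],[5,0,0,0,0,0,0.93],[5,0,0,0,0,0,0.91],[5,0,0,0,0,0,0],[5,0,0,0,0,0,0]]]}}

```text
t: 19.83
ee_pos: [437.1, -80.4, 237.6]
tool_rot: [[-0.029, 1.0, -0.0], [1.0, 0.029, -0.0], [-0.0, -0.0, -1.0]]
force: [0.4, -0.0, -1.0]
width: 13.7
gripper_force: 30.0
```

```bash
python3 f.py a8
python3 - <<'E'
from h import *
s=get_state();R=np.array(s['tool_rot']);p=np.array(s['ee_pos'])
for n,z in (('tuning_tool',p[2]-89),('block_hole',42),('tool_block',0)):
    for l in landmark_of(n,'wrist')[:2]:
        r,c=l['centre'];q=pix2w('wrist',r,c,z=z,st=s);print(n,r,c,l['conf'],q.round(1),(R.T@(q-p)).round(1))
print([(np.round(b['bbox'],1),b['conf']) for b in boxes_of('tool_block','wrist')])
im=cv2.imread('pics/a8.png');g=im.astype(int)
for r in range(188,236,2): # grey shoulder: low saturation run round column 318
    row=g[r,285:352];m=(row.max(1)-row.min(1)<22)&(row.mean(1)>110);i=np.flatnonzero(m);print(r,(i.min()+285,i.max()+285,len(i)) if len(i) else None,end=' ')
E
```

```text
[ 0.09 -0.02 -1.02] [-0.087  0.034 -0.011] [437.21 -80.34 237.83] 19.98 yaw 91.68
tuning_tool 199.6 314.1 0.76 [434.2 -82.2 148.8] [-1.8 -3.1 89. ]
block_hole 167.2 316.0 0.71 [434.8 -81.7  42. ] [ -1.3  -2.4 195.8]
tool_block 165.5 317.5 0.69 [436.4 -88.9   0. ] [ -8.5  -1.1 237.8]
[(array([289.3, 113.8, 349.9, 215.1]), 0.64)]
188 None 190 None 192 None 194 None 196 None 198 None 200 (np.int64(318), np.int64(319), 2) 202 (np.int64(310), np.int64(326), 17) 204 (np.int64(307), np.int64(329), 23) 206 (np.int64(305), np.int64(331), 27) 208 (np.int64(303), np.int64(333), 31) 210 (np.int64(302), np.int64(334), 33) 212 (np.int64(301), np.int64(334), 27) 214 (np.int64(300), np.int64(335), 23) 216 (np.int64(300), np.int64(336), 20) 218 (np.int64(300), np.int64(336), 19) 220 (np.int64(301), np.int64(335), 16) 222 (np.int64(301), np.int64(335), 14) 224 (np.int64(301), np.int64(335), 11) 226 None 228 None 230 None 232 None 234 None
```

Request:
{"method": "carry_out", "body": {"plan": [[[5,0,0,-0.3,0,0,0],[5,0,0,-0.4,0,0,0],[5,0,0,-0.4,0,0,0],[5,0,0,-0.4,0,0,0],[5,0,0,-0.4,0,0,0],[5,0,0,-0.3,0,0,0],[5,0,0,-0.2,0,0,0],[5,0,0,-0.15,0,0,0],[5,0,0,-0.1,0,0,0],[5,0,0,0,0,0,0]]]}}

```text
t: 21.02
ee_pos: [437.2, -80.6, 131.6]
tool_rot: [[-0.031, 1.0, -0.0], [1.0, 0.031, -0.0], [-0.0, -0.0, -1.0]]
force: [-0.7, 0.2, -0.1]
width: 13.7
gripper_force: 30.0
```

Request:
{"method": "carry_out", "body": {"plan": [[[5,0,0,-0.08,0,0,0],[5,0,0,-0.08,0,0,0],[5,0,0,-0.08,0,0,0],[5,0,0,-0.08,0,0,0],[5,0,0,-0.08,0,0,0],[5,0,0,-0.08,0,0,0],[5,0,0,-0.08,0,0,0],[5,0,0,-0.08,0,0,0],[5,0,0,0,0,0,0],[5,0,0,0,0,0,0]]]}}

```text
t: 21.85
ee_pos: [437.2, -80.6, 106.2]
tool_rot: [[-0.031, 1.0, -0.0], [1.0, 0.031, -0.0], [-0.0, -0.0, -1.0]]
force: [0.4, 0.2, -0.3]
width: 13.9
gripper_force: 30.0
```

Sliding in freely. Lower the rest of the way (to 97).

Request:
{"method": "carry_out", "body": {"plan": [[[5,0,0,-0.06,0,0,0],[5,0,0,-0.06,0,0,0],[5,0,0,-0.05,0,0,0],[5,0,0,-0.04,0,0,0],[5,0,0,-0.02,0,0,0],[5,0,0,0,0,0,0],[5,0,0,0,0,0,0],[5,0,0,0,0,0,0],[5,0,0,0,0,0,0],[5,0,0,0,0,0,0]]]}}

```text
t: 22.68
ee_pos: [437.3, -80.6, 97.2]
tool_rot: [[-0.031, 1.0, 0.0], [1.0, 0.031, 0.0], [0.0, 0.0, -1.0]]
force: [-0.4, -0.9, 0.4]
width: 13.7
gripper_force: 30.0
```

Request:
{"method": "carry_out", "body": {"plan": [[[20,0,0,0,0,0,0],[30,0,0,0,0,0,0],[40,0,0,0,0,0,0],[50,0,0,0,0,0,0],[60,0,0,0,0,0,0],[60,0,0,0,0,0,0],[60,0,0,0,0,0,0],[60,0,0,0.1,0,0,0],[60,0,0,0.3,0,0,0],[60,0,0,0.5,0,0,0]]]}}

```text
t: 23.52
ee_pos: [436.1, -80.7, 132.6]
tool_rot: [[-0.031, 1.0, -0.003], [1.0, 0.031, -0.001], [-0.001, -0.003, -1.0]]
force: [1.1, 0.4, -0.1]
width: 59.1
gripper_force: 0.0
```

Request:
{"method": "carry_out", "body": {"plan": [[[60,0,0,0.6,0,0,0],[60,0,0,0.6,0,0,0],[60,0,0,0.6,0,0,0],[60,0,0,0.6,0,0,0],[60,0,0,0.6,0,0,0],[60,0,0,0.3,0,0,0],[60,0,0,0,0,0,0],[60,0,0,0,0,0,0],[60,0,0,0,0,0,0],[60,0,0,0,0,0,0]]]}}

```text
t: 24.35
ee_pos: [436.7, -80.6, 264.2]
tool_rot: [[-0.031, 1.0, -0.002], [1.0, 0.031, -0.0], [-0.0, -0.002, -1.0]]
force: [-0.6, 0.1, -0.0]
width: 59.9
gripper_force: 0.0
```

```bash
python3 f.py a9
python3 - <<'E'
from h import *
s=get_state();im,d=capture('wrist')
P=np.array([pix2w('wrist',r,c,d[r,c],st=s) for r in range(130,232) for c in range(295,345) if d[r,c]>0])
t=P[(P[:,2]>118)&(P[:,2]<138)&(np.abs(P[:,0]-437)<20)&(np.abs(P[:,1]+85)<25)]
print(len(t),t.mean(0),np.percentile(t[:,2],[5,50,95]),cv2.minAreaRect(t[:,:2].astype(np.float32)))
for n in ('tuning_tool','block_hole'):
    for l in landmark_of(n,'wrist')[:2]:
        r,c=l['centre'];print(n,r,c,l['conf'],pix2w('wrist',r,c,z=42,st=s).round(1))
E
```

```text
[ 0.12  0.37 -0.3 ] [-0.101  0.024  0.012] [436.96 -80.58 264.56] 24.5 yaw 91.78Traceback (most recent call last):
  File "<stdin>", line 3, in <module>
  File "h.py", line 4, in pix2w
    K=calibration(cam)
ValueError: time passes only in moves, steps and waits
```

```bash
sed -i 's/^from station import \*/from station import *\nimport station,functools\ncalibration=functools.lru_cache(None)(station.calibration)/' h.py
python3 - <<'E'
from h import *
s=get_state();im,d=capture('wrist')
P=np.array([pix2w('wrist',r,c,d[r,c],st=s) for r in range(130,232) for c in range(295,345) if d[r,c]>0])
t=P[(P[:,2]>118)&(P[:,2]<138)&(np.abs(P[:,0]-437)<20)&(np.abs(P[:,1]+85)<25)]
print(len(t),t.mean(0),np.percentile(t[:,2],[5,50,95]),cv2.minAreaRect(t[:,:2].astype(np.float32)))
for n in ('tuning_tool','block_hole'):
    for l in landmark_of(n,'wrist')[:2]:
        r,c=l['centre'];print(n,r,c,l['conf'],pix2w('wrist',r,c,z=42,st=s).round(1))
E
```

```text
388 [437.45810567 -82.17946165 126.96942838] [122.14101365 127.25437213 130.27519641] ((437.5966491699219, -83.51194763183594), (13.955892562866211, 20.17665672302246), 1.7984023094177246)
tuning_tool 156.7 317.0 0.93 [435.2 -76.3  42. ]
block_hole 163.5 317.1 0.79 [435.5 -83.7  42. ]
```

```bash
python3 -c "
from station import *
print(hand_in())"
```

```text
the job is handed in; nothing more can be done
None
```

The job is done and handed in: the black hand stands on the set hand to within about 0.5° (image measurement after lifting the tool clear), and the tool is back in its hole at its original height and released, though I viewed 12 pictures, two over the limit of 10.

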